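# Press a grinding wheel's bush home with the bench locking pliers

## Robot

A 7-joint arm with a two-finger parallel gripper is mounted at the origin on the work surface. World frame = base frame: x ahead of the robot, y to its left, z up, the work surface at z = 0. Lengths are in m, angles in rad, forces in N, time in s.
With the tool pointing down it reaches from about 0.4 to 0.85 m from the base axis. Payload 10.4 kg.
Tool frame: the origin (TCP) lies at the very end of the fingers, on their centre line; the grasp point (between the pads) lies 19 mm behind it; z points along the fingers, y is the line along which they close (so a half turn about z gives the same grasp; the last joint's range is limited). The gripper opens to 87 mm and grips with 3 to 60 N. Pads are 19 mm wide; open, the fingers measure 117 mm over their backs; the gripper's body (75 mm by 190 mm) begins 51 mm behind the grasp point.
Start: joints at [-1.206, 0.332, -0.065, 1.46, 0.022, 1.35, -0.088], TCP at [0.236, 0.579, 0.223] pointing down, gripper open.
Joint ranges: [-2.6, 2.6], [-0.5, 2.12], [-1.47, 1.34], [0.16, 2.42], [-1.27, 4.41], [0.06, 2.06], [-2.6, 2.6]. Speed limits (rad/s): [2.22, 2.22, 2.79, 2.79, 3.14, 3.14, 3.14].

## Interface

Orientations are given as a unit quaternion [x, y, z, w].
In Python, from bench import * gives the robot as it stands.
- The arm moves only by the tool step_arm, never from a script. Its arguments are lists of equal length, an entry for each row: "delta_pos": the shift along the world's x, y, z in units of 25 mm (1.0 is 25 mm), a list of three; "turn": the turn about the world's z in units of 0.12 rad (1.0 is 0.12 rad). In form: {"delta_pos": [[tx, ty, tz], ...], "turn": [turn, ...]}. A call has 1 to 12 rows; each row shifts and turns the commanded pose from where the row before left it; what a row does not reach is not made up. A row lasts 1/10 s, in which the tool goes at most 50 mm and 8.59 degrees, less where a joint would pass 70% of its speed; a pose out of reach is approached as far as the arm can. A call with a number of a shift or a turn outside -1 to 1 is refused whole. A call with a gripper value outside its range is refused whole. "grip" is the closure, from 0 (fully open) to 1 (shut), set as the call begins (left out, the last holds). The fingers move at their own pace and stop on an object; "newtons" is the grip in N (left out, the last holds). Time passes only in rows, so rows that do not move let the fingers close. It gives the time, the measured TCP pose, the force, the opening and the grip force at its end, in the units of the state.
- read_state(): the state, without advancing time (a new reading comes with each control period).
- camera(name): name is "scene" or "top" or "wrist"; returns a dict with "image" (400x640x3 uint8, red, green, blue), "z_map" (400x640 float32, m along the optical axis (not along the pixel's ray), 0 where there is no reading), "mtx" (3x3 intrinsics, pixels), "view" (4x4, takes a point from world to camera coordinates). Camera axes: x right, y up, looking along -z (the intrinsics and any distortion apply to the point x, -y, -z); pixel columns grow to the right and rows downward; lengths in m; the calibration is good to about 2 mm. The wrist camera is an equidistant fisheye: a pixel r from the principal point sees the ray r / f radians off the axis. A picture is of the moment at which its call begins.
- close_job(): hands the job in; it is judged then, once.
The state is a dict: "time": time; "joint_positions": joint angles; "joint_vel": joint speeds; "joint_torque": joint torques, N m; "ee_pos": TCP position; "eef_rot": TCP orientation; "ft_force": force on the tool from outside, world axes, zero at the start; "torque": the same for the moment, N m; "width": finger opening in m; "grip_force": force on a finger pad.
Only numpy, scipy, OpenCV 4.12 (cv2) and the standard library are available. Lean on these libraries where they do the work, as an engineer would, in place of code of your own. Each camera call takes 0.05 s, during which the arm holds its last target. There are 200 camera calls.

## Task

Slide the small grinding wheel along its channel until it rests gently against the stop under the jaw of the bench locking pliers. Squeeze the pliers' upper handle down until it goes over centre and stays locked on the wheel by itself, which presses the steel bush flush with the wheel, and take your hand off; then flick the release lever all the way down so that the jaw lifts clear. Leave the wheel seated at the stop, be gentle on the handle's and lever's end stops, and do not disturb the other things on the bench.

Things in the scene. Friction and masses are not known exactly. Their poses are not given: they have to be found in the camera images.
- clamp: Bare steel locking pliers on a grey base plate (110 mm wide, 12 mm thick) fixed to the bench; place and yaw vary. Origin: on the bench in the middle of the pliers. Its y axis runs along the pliers: jaw and wheel channel to +y, handles and release lever to -y; base plate y -225 to 240 mm. Channel floor 20 mm up, y 25 to 240 mm, open at the +y end; rails 10 mm high, inner faces at x +-37.5 mm.
- nest (a point): Fixed point of the base (axes as clamp) where the middle of the wheel's thickness is when the wheel touches the stop: y = 70 mm, 27 mm up, right under the jaw's pad.
- stop (a point): Centre of the rigid stop's face (50 mm wide, 16 mm high) that ends the channel, 36 mm to -y of the nest; the wheel's rim rests on it.
- wheel: Loose grey grinding wheel lying flat in the channel, 72 mm diameter, 14 mm thick, about 160 g. Origin: centre of its underside. Starts 50 to 100 mm short of the stop; push its rim towards -y of the clamp (1 to 2 N slides it; over 25 N harms it).
- bush: Round steel bush, 18 mm diameter, in the middle of the wheel; origin at the centre of its top, which starts 5 mm proud of the wheel's top face (19 mm above the wheel's underside) and ends flush (14 mm). It is a press fit: about 36 N moves it, so it is for the pliers and not for the hand.
- handle: Upper handle, a steel bar 18 to 24 mm wide reaching 125 mm from its pivot (clamp y -37 mm, 78 mm up), its origin; y axis along it to the jaw. Starts raised, swings down in the clamp's y-z plane, stays where left (friction 2 N). Pressing takes up to 7 to 18 N while the bush goes in, then ever less; past dead centre it snaps down some 5 mm onto a rigid stop. Over 28 N harms it.
- handle_grip (a point): Middle of the top of the handle's flat grip (24 x 50 mm), 100 mm from the pivot: press down here, following its arc. 138 to 174 mm up at the start. The adjusting screw and the start differ each time and no pose shows where it locks: 45 to 74 mm lower than at the start, 86 to 113 mm up. Press until it gives way and stands on its stop; it then stays down by itself.
- pad: Round dark steel pad, 24 mm diameter, 8 mm thick, under the jaw's tip, spring-backed in the jaw; origin at the centre of its underside. Starts about 42 to 57 mm up (above the proud bush of a seated wheel); jaw and pliers' cheeks reach at most 100 mm up. Locked: pressed on the wheel's top, 34 mm up. The jaw moves with the handle. Not to be pressed by hand.
- lever: Release lever, a narrow steel bar under the handle, hinged on the clamp at y = -105 mm, 58 mm up; origin on the hinge. Pushing its thumb paddle down throws the handle back over centre: free for about 5 mm, then 10 to 15 N, then the handle jumps up; pushing on (about 8 N) lifts handle and jaw farther until the paddle meets a rigid stop after 26 mm. Stays where left. Over 35 N harms it.
- lever_thumb (a point): Middle of the top of the lever's thumb paddle (26 mm wide, 30 mm along the clamp's y), past the handle's end at clamp y = -215 mm; 70 mm up at the start, 44 mm when fully pressed. To lift the jaw clear of the wheel, push it all the way down, 26 mm.
- small_wheel: Bystander: small loose wheel, 48 mm diameter, 10 mm thick; origin under its centre.
- wrench: Bystander: steel wrench, 150 mm long, lying beside the pliers.
- stone: Bystander: polished round stone, 44 mm across, 18 mm high.
- spacer: Bystander: brass ring, 28 mm across, 10 mm high.
- jar: Bystander: closed jar, 60 mm across, 75 mm high.
- bowl: Bystander: white bowl, 150 mm across, 50 mm high.
- brush: Bystander: brush lying on the bench.
Mind the look-alikes: they are no part of the job. What is shaped like the wheel but orange or purple is not meant.

How it is judged:
On the way, in this order (a step that is already met when the one before it is completed fails the run):
1. the wheel rests at the stop under the jaw (y of wheel in the frame of nest between -0.0025 and 0.0025 m and x of wheel in the frame of nest between -0.004 and 0.004 m and z of wheel in the frame of clamp below 0.0215 m), for 0.2 s.
2. the pliers hold the wheel locked with the hand off the handle, the bush pressed flush (all of step 1 and z of bush in the frame of wheel below 0.0148 m and contact force between pad and wheel above 20 N and contact force between the fingers and handle below 0.3 N), for 0.3 s.
3. the release lever is pushed while the pliers are still locked (angle between lever's own z axis and vertical above 0.035 rad and contact force between pad and wheel above 20 N).
4. the lever has freed the jaw (angle between lever's own z axis and vertical above 0.08 rad and contact force between pad and wheel below 0.5 N), for 0.1 s.
At the end, for the whole second after the job is handed in: The bush is flush with the wheel's top (within 0.8 mm), the wheel lies flat at the stop (within 2.5 mm of the nest along the channel, 4 mm across) and at rest, and the jaw's pad is clear of it by at least 1.5 mm (all of step 1 and z of bush in the frame of wheel below 0.0148 m and contact force between pad and wheel below 0.5 N and z of pad in the frame of clamp above 0.0355 m and linear speed of wheel below 0.02 m/s); the robot touches nothing.
It fails at once if the wheel is pushed with more than 25 N (contact force between the fingers and wheel above 25 N).
It fails at once if the handle is pressed with more than 28 N (contact force between the fingers and handle above 28 N).
It fails at once if the lever is pressed with more than 35 N (contact force between the fingers and lever above 35 N).
It fails at once if the bush or the jaw's pad is pressed with the hand (contact force between the fingers and bush above 8 N or contact force between the fingers and pad above 8 N).
It fails at once if another thing on the bench is moved by more than 30 mm (distance of any of small_wheel, wrench, stone, spacer, jar, bowl, brush from where it was at the start of the episode above 0.03 m).
It also fails if it takes over 67 s, if anything falls off the work surface, if the arm or the gripper's body presses on something with over 40 N, if the wrist force passes 120 N, or if a joint passes its speed limit or range.

## Working session

There is one attempt and no reset: what is moved stays moved. The work goes in short steps, Python scripts to look and compute and a tool call to move; the robot and the scene stay as the last step left them, time stands still between calls to the robot, and variables do not carry over. Pictures are saved under pics/ and viewed, at most 10 in all, crops included, and the job is handed in when it is done.

Besides the shell and the picture viewer there is one more tool, called after "Call:" by a JSON object that holds its "name" and its "arguments". step_arm: Moves the arm, as the interface text tells. Shifts and turns lie within -1 to 1; 1 stands for 25 mm of shift or 0.12 rad of turn. Its arguments: {"type":"object","properties":{"delta_pos":{"type":"array"},"turn":{"type":"array"},"grip":{"type":"number"},"newtons":{"type":"number"}},"required":["delta_pos","turn"]}

```bash
mkdir -p pics; ls; cat > h.py <<'E'
from bench import *
import numpy as np, cv2
def shot(n,f):
    c=camera(n); cv2.imwrite('pics/'+f+'.png',c['image'][:,:,::-1]); np.savez('pics/'+f+'.npz',**c); return c
def cloud(c):
    z=c['z_map']; h,w=z.shape; K=c['mtx']; u,v=np.meshgrid(np.arange(w),np.arange(h))
    p=np.stack([(u-K[0,2])/K[0,0]*z,-(v-K[1,2])/K[1,1]*z,-z],-1)
    V=np.linalg.inv(c['view']); P=p@V[:3,:3].T+V[:3,3]; P[z==0]=np.nan; return P
E
python3 - <<'E'
from h import *
s=read_state(); print({k:np.round(v,3) for k,v in s.items()})
a=shot('top','top0'); b=shot('scene','scene0'); print(a['mtx'],a['view'],(a['z_map']>0).mean())
E
```

```text
pics
{'time': np.float64(0.0), 'joint_positions': array([-1.206,  0.333, -0.065,  1.461,  0.022,  1.35 , -0.089]), 'joint_vel': array([ 0.001, -0.001, -0.   , -0.001,  0.   ,  0.001, -0.001]), 'joint_torque': array([-0.0000e+00, -6.2324e+01,  2.5000e-02, -3.8992e+01, -6.1000e-02,
        3.9000e-02,  0.0000e+00]), 'ee_pos': array([0.236, 0.578, 0.222]), 'eef_rot': array([ 0.193,  0.981, -0.001, -0.   ]), 'ft_force': array([ 0.101, -0.473,  0.686]), 'torque': array([-0.048,  0.039, -0.023]), 'grip_force': np.float64(0.0), 'width': np.float64(0.087)}
[[418.94444725   0.         320.18441406]
 [  0.         418.94444725 198.81737516]
 [  0.           0.           1.        ]] [[ 0.01485127 -0.9995093  -0.02757881  0.02684604]
 [ 0.99033014  0.01089881  0.13830197 -0.57653992]
 [-0.13793353 -0.02936609  0.99000605 -1.13194803]
 [ 0.          0.          0.          1.        ]] 0.99592578125
```

View pics/top0.png

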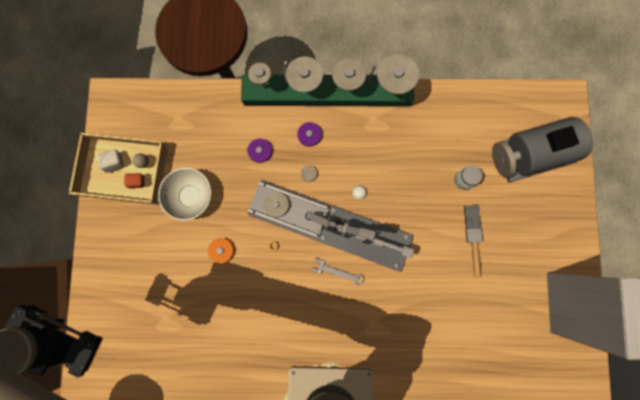

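View pics/scene0.png

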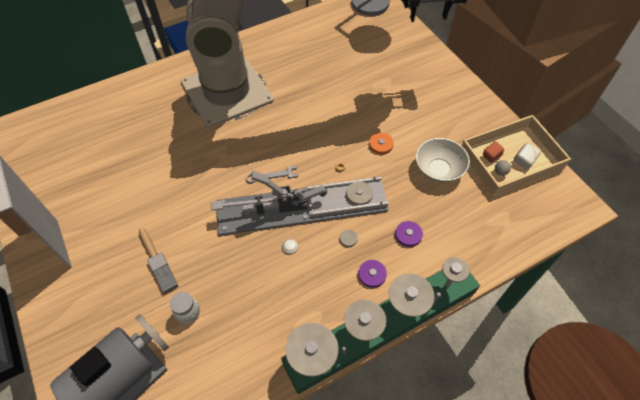

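The top view shows the pliers at about (330,225): the grey wheel in the channel at (275,204), lever end at (408,250). Look-alikes: orange (220,250), purple (260,150) and (310,134), and the small grey wheel outside the channel at (309,173). Only the grey one in the channel at (275,204) fits the description. I'll confirm it in a crop and fit the base.

```bash
python3 - <<'E'
from h import *
for n in('top0','scene0'):
    c=dict(np.load(f'pics/{n}.npz')); P=cloud(c); Z=P[...,2]
    roi=(P[...,0]>0.35)&(P[...,0]<0.75)&(abs(P[...,1])<0.4)
    t=(abs(Z)<.02)&roi
    print(n,'table z',np.median(Z[t]))
    m=((Z>0.006)&roi).astype(np.uint8)
    m=cv2.morphologyEx(m,cv2.MORPH_OPEN,np.ones((3,3),np.uint8))
    k,l,st,ce=cv2.connectedComponentsWithStats(m)
    for i in range(1,k):
        if st[i,4]<25: continue
        q=P[l==i]; r=cv2.minAreaRect((q[:,:2]*1000).astype(np.float32)); print(i,st[i],np.round(r[0],1),np.round(r[1],1),round(r[2],2),'zmax',np.round(q[:,2].max(),3))
c=dict(np.load('pics/top0.npz'));im=c['image'][170:280,235:425,::-1]
im2=dict(np.load('pics/scene0.npz'))['image'][160:245,200:400,::-1]
a=cv2.resize(im,(760,440),interpolation=cv2.INTER_CUBIC)
cv2.imwrite('pics/crop1.png',a)
cv2.imwrite('pics/crop2.png',cv2.resize(im2,(800,340),interpolation=cv2.INTER_CUBIC))
E
```

```text
top0 table z -0.00020770622476518064
1 [248 141  24  21 421] [719.6 215. ] [60.8 68.9] 1.76 zmax 0.023
2 [303 141  14   5  49] [743.3  68.8] [11.3 38.9] 4.29 zmax 0.018
3 [301 165  16  16 170] [658.3  71.9] [43.5 41.2] 43.1 zmax 0.015
4 [455 165  26  25 482] [ 641.5 -373.1] [58.5 51.4] 3.42 zmax 0.08
5 [191 169  20  49 501] [587.7 371. ] [ 56.9 136.8] 89.4 zmax 0.056
6 [ 248  180  166   91 6262] [506.9   4.6] [470.  110.2] 70.39 zmax 0.187
7 [354 185  13  13 142] [604.4 -78.8] [36.  34.6] 1.13 zmax 0.021
8 [465 205  12  61 462] [ 483.  -386.7] [167.7  26.6] 0.01 zmax 0.025
9 [208 238  25  25 503] [430.6 316.9] [67.9 69.9] 0.86 zmax 0.022
scene0 table z 0.0010463425140785354
1 [370 133  24  20 391] [431.5 318.6] [68.6 75.2] 55.13 zmax 0.025
2 [417 146  32  36 349] [586.6 371.6] [136.7  56.4] 0.23 zmax 0.056
4 [ 212  171  177   64 6249] [474.8  20.6] [468.5 181.8] 70.21 zmax 0.188
6 [396 221  27  24 482] [717.9 218.1] [72.3 64.2] 89.9 zmax 0.024
7 [143 229  35  62 564] [ 471.  -388.9] [194.2  28.9] 2.09 zmax 0.027
8 [340 230  18  15 217] [656.4  71.9] [44.9 45.1] 60.3 zmax 0.018
9 [283 239  15  14 167] [602.5 -74.4] [37.  39.7] 62.53 zmax 0.024
10 [362 260  10   7  46] [743.9  72.3] [11.9 30.1] 0.94 zmax 0.019
11 [170 291  30  33 698] [ 644.5 -373.5] [55.3 58.6] 76.05 zmax 0.081
```

View pics/crop1.png

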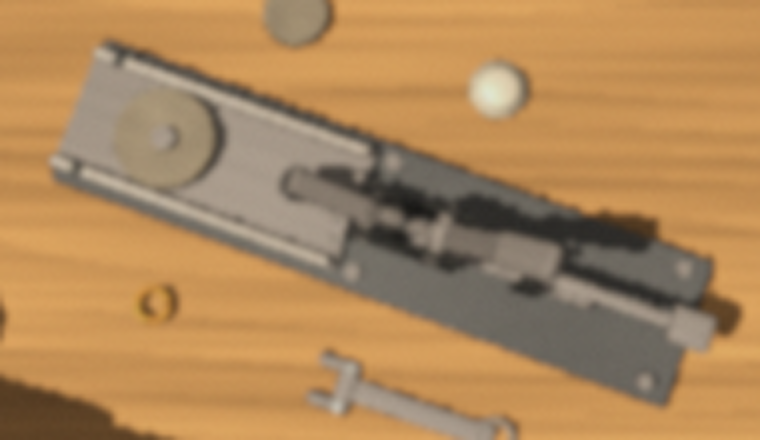

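View pics/crop2.png

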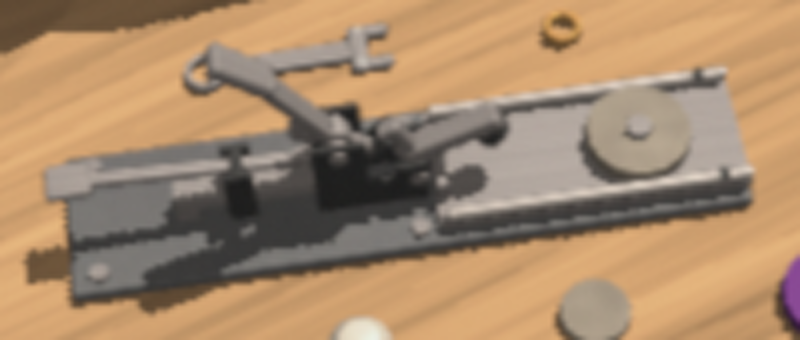

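The crops confirm it: the grey wheel with its steel bush is at crop1 (165,137), between the rails. Handle grip is at crop1 (525,255), lever paddle at (692,327). Converting these into the clamp frame.

```bash
cat >> h.py <<'E'
a=np.radians(70.39); Y=np.array([np.cos(a),np.sin(a)]); X=np.array([Y[1],-Y[0]]); O=np.array([.5069,.0046])-.0025*2*Y
def toC(p): p=np.asarray(p); d=p[...,:2]-O; return np.concatenate([(d@X)[...,None],(d@Y)[...,None],p[...,2:]],-1)
def toW(x,y): return O+x*X+y*Y
E
python3 - <<'E'
from h import *
for n in('top0','scene0'):
    c=dict(np.load(f'pics/{n}.npz')); Q=toC(cloud(c)).reshape(-1,3)*1000; Q=Q[~np.isnan(Q[:,0])]
    def s(nm,x0,x1,y0,y1,z0,z1):
        q=Q[(Q[:,0]>x0)&(Q[:,0]<x1)&(Q[:,1]>y0)&(Q[:,1]<y1)&(Q[:,2]>z0)&(Q[:,2]<z1)]
        print(n,nm,len(q),np.round([q.min(0),np.median(q,0),q.max(0)],1).tolist() if len(q) else '')
    s('wheel',-34,34,95,239,30,45); s('jaw',-30,30,25,94,36,130); s('bar',-30,30,-170,-40,110,200); s('paddle',-40,40,-240,-195,50,90); s('base',-80,80,-260,260,8,16)
    for y in range(-160,-30,10): s(y,-30,30,y,y+10,82,200)
print('tcp',toC(read_state()['ee_pos']))
for p in [(0,235),(0,215),(0,190),(0,120),(0,-110),(0,-100),(0,-215)]: print(p,toW(p[0]/1e3,p[1]/1e3).round(4))
E
```

```text
top0 wheel 444 [[-33.7, 133.5, 30.0], [-0.0, 168.2, 33.4], [33.0, 204.8, 43.5]]
top0 jaw 148 [[-21.2, 25.1, 36.3], [-1.1, 49.8, 70.1], [22.0, 78.1, 82.7]]
top0 bar 222 [[-12.4, -110.7, 110.1], [-0.7, -84.5, 165.4], [12.0, -49.4, 186.7]]
top0 paddle 117 [[-13.1, -230.0, 62.3], [-0.2, -214.0, 69.1], [12.5, -195.4, 73.7]]
top0 base 2769 [[-55.0, -224.3, 8.0], [-13.7, -83.6, 11.5], [55.0, 239.9, 16.0]]
top0 -160 0 
top0 -150 0 
top0 -140 0 
top0 -130 0 
top0 -120 3 [[-6.3, -110.7, 178.6], [-0.9, -110.6, 179.9], [6.9, -110.0, 179.9]]
top0 -110 38 [[-12.1, -109.9, 177.3], [0.0, -104.7, 182.5], [11.1, -100.6, 186.7]]
top0 -100 46 [[-12.4, -100.0, 168.0], [-0.9, -94.9, 176.3], [12.0, -90.1, 182.6]]
top0 -90 42 [[-12.1, -89.6, 157.6], [0.0, -85.0, 166.1], [11.6, -80.3, 174.1]]
top0 -80 40 [[-11.7, -79.8, 139.8], [-0.7, -75.1, 156.2], [11.2, -70.2, 161.8]]
top0 -70 30 [[-9.2, -69.8, 122.4], [-0.9, -65.3, 133.9], [8.0, -60.4, 143.0]]
top0 -60 36 [[-16.9, -59.8, 83.9], [-0.8, -53.9, 113.6], [16.1, -50.1, 125.3]]
top0 -50 39 [[-18.1, -49.7, 82.9], [-2.3, -45.3, 96.1], [17.0, -40.1, 113.2]]
top0 -
[... 721 characters left out ...]
ene0 -90 44 [[-14.2, -89.8, 154.6], [2.8, -85.0, 168.3], [10.5, -80.1, 177.9]]
scene0 -80 42 [[-12.8, -79.8, 138.6], [4.5, -74.9, 158.7], [11.1, -70.2, 167.8]]
scene0 -70 48 [[-8.8, -69.8, 89.2], [2.0, -64.4, 133.5], [8.5, -60.0, 155.3]]
scene0 -60 50 [[-11.2, -59.7, 83.4], [3.3, -55.0, 114.8], [15.0, -50.3, 131.6]]
scene0 -50 47 [[-10.8, -49.9, 82.3], [4.7, -45.5, 98.9], [17.7, -40.3, 113.9]]
scene0 -40 47 [[-20.0, -39.9, 82.3], [0.1, -35.1, 86.9], [20.7, -30.3, 97.2]]
tcp [-0.4475135   0.45457423  0.22185642]
(0, 235) [0.5841 0.2213]
(0, 215) [0.5774 0.2024]
(0, 190) [0.569  0.1789]
(0, 120) [0.5455 0.1129]
(0, -110) [ 0.4683 -0.1037]
(0, -100) [ 0.4717 -0.0943]
(0, -215) [ 0.4331 -0.2026]
```

Call:
{"name": "step_arm", "arguments": {"delta_pos": [[0.86,-0.91,0],[0.86,-0.91,0],[0.86,-0.91,0],[0.86,-0.91,0],[0.86,-0.91,0],[0.86,-0.91,0],[0.86,-0.91,0],[0.86,-0.91,0],[0.86,-0.91,0],[0.86,-0.91,0],[0.86,-0.91,0],[0.86,-0.91,0]], "turn": [-0.8,-0.8,-0.8,-0.8,-0.8,-0.8,-0.8,-0.8,-0.8,-0.8,-0.8,-0.8], "grip": 1, "newtons": 20}}

```text
time: 1.3
ee_pos: [0.4949, 0.3045, 0.2223]
eef_rot: [0.697, 0.717, -0.0, -0.0]
ft_force: [0.1, -0.6, -0.5]
width: 0.0027
grip_force: 0.0
```

Call:
{"name": "step_arm", "arguments": {"delta_pos": [[0.88,-0.91,0],[0.88,-0.91,0],[0.88,-0.91,0],[0.88,-0.91,0],[0,0,-0.8],[0,0,-0.8],[0,0,-0.8],[0,0,-0.8],[0,0,0],[0,0,0]], "turn": [-0.8,-0.8,-0.8,-0.7,0,0,0,0,0,0]}}

```text
time: 2.3
ee_pos: [0.5822, 0.2145, 0.1427]
eef_rot: [0.817, 0.577, -0.0, 0.0]
ft_force: [0.1, -0.5, 0.2]
width: 0.0005
grip_force: 0.0
```

```bash
python3 - <<'E'
from h import *
s=read_state(); print({k:np.round(v,3) for k,v in s.items()}); print(toC(s['ee_pos']))
shot('wrist','w1'); c=camera('wrist'); print(c['mtx'])
E
```

```text
{'time': np.float64(2.3), 'joint_positions': array([-0.725,  0.387,  0.379,  1.594, -0.151,  1.19 , -0.656]), 'joint_vel': array([-0.001, -0.015,  0.006, -0.023,  0.002,  0.003, -0.001]), 'joint_torque': array([-7.5000e-02, -5.8109e+01,  6.1920e+00, -3.5271e+01, -8.8000e-02,
       -7.0000e-02,  1.7000e-02]), 'ee_pos': array([0.582, 0.215, 0.143]), 'eef_rot': array([ 0.817,  0.577, -0.   ,  0.   ]), 'ft_force': array([ 0.142, -0.491,  0.172]), 'torque': array([-0.123,  0.095,  0.008]), 'grip_force': np.float64(0.0), 'width': np.float64(0.0)}
[0.00048249 0.22804034 0.14273781]
[[309.70691629   0.         322.94213259]
 [  0.         309.70691629 195.10297934]
 [  0.           0.           1.        ]]
```

View pics/w1.png

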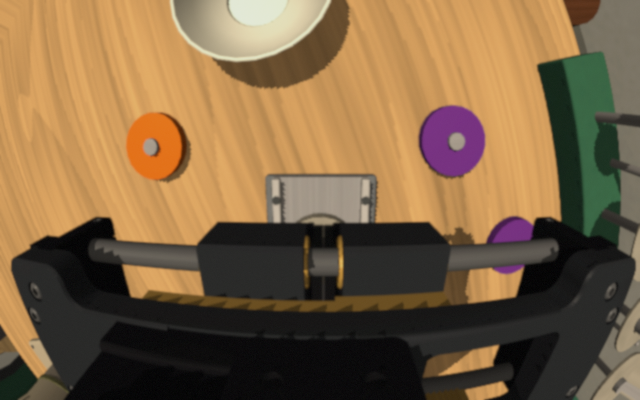

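The wrist view shows the channel centred at about (321,200), in line with the fingers at (323,260). The wheel's rim is at about (321,216). I'll cast that pixel to check clearance before I lower.

```bash
python3 - <<'E'
from h import *
c=dict(np.load('pics/w1.npz')); K=c['mtx']; V=np.linalg.inv(c['view'])
def cast(u,v,z):
    d=np.array([u-K[0,2],v-K[1,2]]); r=np.hypot(*d); th=r/K[0,0]
    q=np.array([d[0]/r*np.sin(th),-d[1]/r*np.sin(th),-np.cos(th)]); w=V[:3,:3]@q; o=V[:3,3]; return toC(o+w*(z-o[2])/w[2])*1000
print('cam',toC(V[:3,3])*1000)
print(cast(321,216,.034),cast(276,176,.03),cast(369,176,.03),cast(321,175,.012))
E
```

```text
cam [  1.23088448 297.3212119  306.32719164]
[ -0.60622179 205.62421655  34.        ] [-41.86063728 242.6335278   30.        ] [ 43.30788348 242.76115039  30.        ] [ -0.74767698 239.98123161  12.        ]
```

Call:
{"name": "step_arm", "arguments": {"delta_pos": [[0,0,-0.9],[0,0,-0.9],[0,0,-0.9],[0,0,-0.9],[0,0,-0.7],[0,0,-0.3],[0,0,0],[-0.067,-0.188,0],[-0.067,-0.188,0],[-0.067,-0.188,0],[-0.067,-0.188,0],[-0.067,-0.188,0]], "turn": [0,0,0,0,0,0,0,0,0,0,0,0]}}

```text
time: 3.6
ee_pos: [0.5741, 0.191, 0.0281]
eef_rot: [0.817, 0.577, 0.001, -0.0]
ft_force: [0.6, 1.4, 1.5]
width: 0.0005
grip_force: 0.9
```

Call:
{"name": "step_arm", "arguments": {"delta_pos": [[-0.107,-0.301,0],[-0.107,-0.301,0],[-0.107,-0.301,0],[-0.107,-0.301,0],[-0.107,-0.301,0],[-0.107,-0.301,0],[-0.107,-0.301,0],[-0.107,-0.301,0],[-0.067,-0.188,0],[-0.067,-0.188,0]], "turn": [0,0,0,0,0,0,0,0,0,0]}}

```text
time: 4.6
ee_pos: [0.549, 0.1211, 0.0276]
eef_rot: [0.817, 0.577, 0.0, 0.0]
ft_force: [-0.1, 2.7, 1.4]
width: 0.0006
grip_force: 1.1
```

```bash
python3 - <<'E'
from h import *
s=read_state(); print(toC(s['ee_pos']),s['ft_force'],s['ft_force'][:2]@Y)
E
```

```text
[0.00060825 0.12883716 0.02755703] [-0.11754043  2.70268658  1.3685128 ] 2.506479315888546
```

Call:
{"name": "step_arm", "arguments": {"delta_pos": [[-0.04,-0.113,0],[-0.04,-0.113,0],[-0.027,-0.075,0],[-0.027,-0.075,0],[-0.013,-0.038,0],[-0.013,-0.038,0]], "turn": [0,0,0,0,0,0]}}

```text
time: 5.2
ee_pos: [0.5452, 0.1103, 0.0276]
eef_rot: [0.817, 0.577, 0.0, -0.0]
ft_force: [0.7, 2.2, 1.3]
width: 0.0003
grip_force: 1.1
```

Call:
{"name": "step_arm", "arguments": {"delta_pos": [[-0.013,-0.038,0]], "turn": [0]}}

```text
time: 5.3
ee_pos: [0.5449, 0.1095, 0.0276]
eef_rot: [0.817, 0.577, 0.0, -0.0]
ft_force: [0.6, 5.2, 0.7]
width: 0.0005
grip_force: 2.7
```

Call:
{"name": "step_arm", "arguments": {"delta_pos": [[-0.013,-0.038,0]], "turn": [0]}}

```text
time: 5.4
ee_pos: [0.5448, 0.1094, 0.0277]
eef_rot: [0.817, 0.577, 0.001, -0.0]
ft_force: [2.3, 7.7, -0.3]
width: 0.0004
grip_force: 3.9
```

Call:
{"name": "step_arm", "arguments": {"delta_pos": [[0,0,0],[0,0,0],[0.013,0.038,0],[0.027,0.075,0],[0.067,0.188,0],[0.107,0.301,0],[0.107,0.301,0],[0,0,0.6],[0,0,0.9],[0,0,0.9],[0,0,1],[0,0,1]], "turn": [0,0,0,0,0,0,0,0,0,0,0,0]}}

```text
time: 6.6
ee_pos: [0.5526, 0.1306, 0.1397]
eef_rot: [0.817, 0.577, 0.0, 0.0]
ft_force: [0.4, -0.4, 0.6]
width: 0.0003
grip_force: 0.0
```

```bash
python3 - <<'E'
from h import *
s=read_state(); print(toC(s['ee_pos']),s['ee_pos'],s['ft_force'])
c=shot('scene','s1'); cv2.imwrite('pics/s1c.png',cv2.resize(c['image'][160:245,200:400,::-1],(800,340),interpolation=cv2.INTER_CUBIC))
for n in('top','scene'):
    c=camera(n) if n=='top' else c
    P=toC(cloud(c)).reshape(-1,3)*1000; m=(abs(P[:,0])<35)&(P[:,1]>86)&(P[:,1]<235)&(P[:,2]>30)&(P[:,2]<45); print(n,m.sum(),P[m].min(0),P[m].max(0)) 
E
```

```text
[0.00077821 0.13905212 0.13967701] [0.5526231  0.13061577 0.13967701] [ 0.3925948  -0.38521955  0.62701262]
top 100 [-28.32263274  86.1184084   30.01228619] [ 32.42752773 105.49520263  40.52189822]
scene 100 [-28.32263274  86.1184084   30.01228619] [ 32.42752773 105.49520263  40.52189822]
```

View pics/s1c.png

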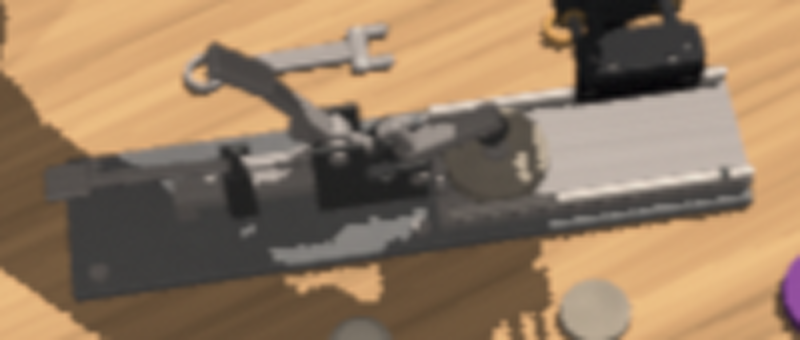

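The scene view shows the wheel under the jaw at crop (495,155). Its rim is at clamp y of about 105.5 mm, so it is seated. Next is the handle.

Call:
{"name": "step_arm", "arguments": {"delta_pos": [[0,0,1],[0,0,1],[0,0,1],[-0.305,-0.848,0],[-0.305,-0.848,0],[-0.305,-0.848,0],[-0.305,-0.848,0],[-0.305,-0.848,0],[-0.305,-0.848,0],[-0.305,-0.848,0],[-0.305,-0.848,0],[-0.305,-0.848,0]], "turn": [0,0,0,0,0,0,0,0,0,0,0,0]}}

```text
time: 7.9
ee_pos: [0.4827, -0.0619, 0.2122]
eef_rot: [0.817, 0.576, -0.0, -0.0]
ft_force: [0.0, -0.8, 0.3]
width: 0.0007
grip_force: 0.0
```

Call:
{"name": "step_arm", "arguments": {"delta_pos": [[-0.305,-0.848,0],[0,0,-0.4],[0,0,-0.4],[0,0,-0.4],[0,0,0],[0,0,0]], "turn": [0,0,0,0,0,0]}}

```text
time: 8.5
ee_pos: [0.4762, -0.0807, 0.1822]
eef_rot: [0.817, 0.577, -0.0, -0.0]
ft_force: [0.1, 0.0, -0.6]
width: 0.0005
grip_force: 0.0
```

```bash
python3 - <<'E'
from h import *
s=read_state(); print(toC(s['ee_pos']),s['ft_force'],s['joint_positions'])
E
```

```text
[-0.00029301 -0.08561634  0.1821918 ] [ 0.07906814  0.01563154 -0.6018152 ] [-0.47897623  0.03067972  0.56862813  1.90561191 -0.01723387  1.21104725
 -0.24459709]
```

Call:
{"name": "step_arm", "arguments": {"delta_pos": [[0,0,-0.08],[0,0,-0.08],[0,0,-0.08],[-0.04,-0.113,-0.08],[-0.045,-0.126,-0.08]], "turn": [0,0,0,0,0]}}

```text
time: 9.0
ee_pos: [0.4743, -0.0871, 0.1725]
eef_rot: [0.817, 0.577, 0.0, 0.0]
ft_force: [-0.4, 0.6, 0.8]
width: 0.0002
grip_force: 0.6
```

Call:
{"name": "step_arm", "arguments": {"delta_pos": [[-0.045,-0.126,-0.08],[-0.04,-0.105,-0.08],[-0.036,-0.1,-0.08]], "turn": [0,0,0]}}

```text
time: 9.3
ee_pos: [0.471, -0.0956, 0.1663]
eef_rot: [0.817, 0.577, 0.0, -0.0]
ft_force: [0.4, 0.1, 0.6]
width: 0.0003
grip_force: 0.5
```

Call:
{"name": "step_arm", "arguments": {"delta_pos": [[-0.036,-0.1,-0.08],[-0.031,-0.088,-0.08]], "turn": [0,0]}}

```text
time: 9.5
ee_pos: [0.4694, -0.1003, 0.1624]
eef_rot: [0.817, 0.577, -0.0, -0.0]
ft_force: [-0.5, 1.2, 0.3]
width: 0.0006
grip_force: 0.5
```

```bash
cat >> h.py <<'E'
def prof(n='scene'):
    Q=toC(cloud(camera(n))).reshape(-1,3)*1000
    for y in range(-170,-40,10):
        q=Q[(abs(Q[:,0])<14)&(Q[:,1]>y)&(Q[:,1]<y+10)&(Q[:,2]>80)&(Q[:,2]<250)]
        if len(q): print(y,len(q),np.round(np.percentile(q[:,2],[5,50,95])))
E
python3 - <<'E'
from h import *
s=read_state(); print(toC(s['ee_pos']),s['ft_force']); prof()
c=shot('scene','s2'); cv2.imwrite('pics/s2c.png',cv2.resize(c['image'][130:245,180:380,::-1],(800,460),interpolation=cv2.INTER_CUBIC))
E
```

```text
[-1.51281251e-04 -1.06383046e-01  1.62373709e-01] [-0.50346804  1.19783114  0.2908154 ]
-150 2 [244. 245. 246.]
-140 3 [247. 248. 248.]
-110 3 [203. 204. 206.]
-100 2 [206. 206. 206.]
-80 4 [244. 247. 250.]
-70 39 [ 86. 112. 133.]
-60 38 [ 84. 103. 110.]
-50 34 [ 84.  93. 102.]
```

View pics/s2c.png

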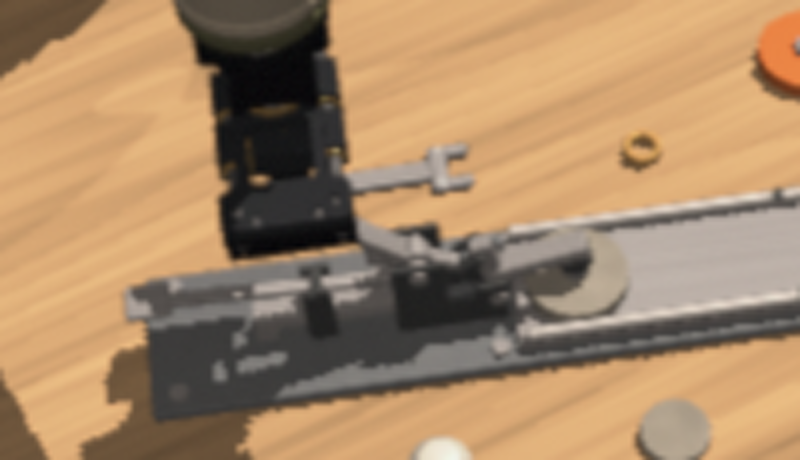

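The crop shows the handle swinging down under the fingers, with its neck at crop (385,245). I'll continue along the arc.

Call:
{"name": "step_arm", "arguments": {"delta_pos": [[-0.027,-0.075,-0.08],[-0.027,-0.075,-0.08],[-0.027,-0.075,-0.08],[-0.027,-0.075,-0.08]], "turn": [0,0,0,0]}}

```text
time: 10.0
ee_pos: [0.4668, -0.1077, 0.1544]
eef_rot: [0.817, 0.577, 0.0, -0.0]
ft_force: [-0.5, 0.2, 0.7]
width: 0.0004
grip_force: 0.5
```

Call:
{"name": "step_arm", "arguments": {"delta_pos": [[-0.027,-0.075,-0.08],[-0.025,-0.07,-0.08],[-0.025,-0.07,-0.08]], "turn": [0,0,0]}}

```text
time: 10.3
ee_pos: [0.4653, -0.1124, 0.1487]
eef_rot: [0.817, 0.577, 0.001, -0.0]
ft_force: [0.8, 6.6, 5.0]
width: 0.0003
grip_force: 3.2
```

Call:
{"name": "step_arm", "arguments": {"delta_pos": [[-0.023,-0.064,-0.08],[-0.023,-0.064,-0.08]], "turn": [0,0]}}

```text
time: 10.5
ee_pos: [0.4647, -0.115, 0.1451]
eef_rot: [0.817, 0.577, 0.001, -0.0]
ft_force: [1.9, 7.4, 7.5]
width: 0.0
grip_force: 4.7
```

Call:
{"name": "step_arm", "arguments": {"delta_pos": [[-0.023,-0.064,-0.08],[-0.023,-0.064,-0.08]], "turn": [0,0]}}

```text
time: 10.7
ee_pos: [0.4636, -0.1179, 0.1411]
eef_rot: [0.816, 0.577, 0.001, -0.0]
ft_force: [0.6, 8.5, 5.7]
width: 0.0006
grip_force: 4.0
```

Call:
{"name": "step_arm", "arguments": {"delta_pos": [[-0.021,-0.06,-0.08],[-0.021,-0.06,-0.08]], "turn": [0,0]}}

```text
time: 10.9
ee_pos: [0.4624, -0.1212, 0.137]
eef_rot: [0.816, 0.577, 0.001, -0.0]
ft_force: [1.2, 6.2, 4.9]
width: 0.0007
grip_force: 3.5
```

Call:
{"name": "step_arm", "arguments": {"delta_pos": [[-0.02,-0.055,-0.08],[-0.02,-0.055,-0.08]], "turn": [0,0]}}

```text
time: 11.1
ee_pos: [0.4613, -0.1242, 0.1329]
eef_rot: [0.817, 0.577, 0.001, 0.0]
ft_force: [0.8, 5.4, 4.6]
width: 0.0003
grip_force: 3.0
```

Call:
{"name": "step_arm", "arguments": {"delta_pos": [[-0.018,-0.05,-0.08],[-0.018,-0.05,-0.08]], "turn": [0,0]}}

```text
time: 11.3
ee_pos: [0.4602, -0.127, 0.1289]
eef_rot: [0.817, 0.577, 0.001, 0.0]
ft_force: [2.1, 3.6, 4.2]
width: 0.0006
grip_force: 2.6
```

Call:
{"name": "step_arm", "arguments": {"delta_pos": [[-0.016,-0.045,-0.08],[-0.016,-0.045,-0.08]], "turn": [0,0]}}

```text
time: 11.5
ee_pos: [0.459, -0.1299, 0.1246]
eef_rot: [0.817, 0.577, 0.0, 0.0]
ft_force: [1.3, 3.4, 3.7]
width: 0.0004
grip_force: 2.2
```

Call:
{"name": "step_arm", "arguments": {"delta_pos": [[-0.014,-0.04,-0.08],[-0.014,-0.04,-0.08]], "turn": [0,0]}}

```text
time: 11.7
ee_pos: [0.4581, -0.1321, 0.1204]
eef_rot: [0.817, 0.577, -0.0, 0.0]
ft_force: [1.2, 3.3, 3.0]
width: 0.0003
grip_force: 1.8
```

Call:
{"name": "step_arm", "arguments": {"delta_pos": [[-0.007,-0.02,-0.04],[-0.007,-0.02,-0.04]], "turn": [0,0]}}

```text
time: 11.9
ee_pos: [0.4577, -0.1331, 0.1184]
eef_rot: [0.817, 0.577, -0.0, 0.0]
ft_force: [1.3, 3.0, 2.6]
width: 0.0005
grip_force: 1.5
```

Call:
{"name": "step_arm", "arguments": {"delta_pos": [[-0.007,-0.02,-0.04],[-0.007,-0.02,-0.04]], "turn": [0,0]}}

```text
time: 12.1
ee_pos: [0.4573, -0.134, 0.1164]
eef_rot: [0.817, 0.577, -0.0, 0.0]
ft_force: [0.3, 2.8, 2.3]
width: 0.0003
grip_force: 1.2
```

Call:
{"name": "step_arm", "arguments": {"delta_pos": [[-0.007,-0.018,-0.04],[-0.007,-0.018,-0.04]], "turn": [0,0]}}

```text
time: 12.3
ee_pos: [0.4569, -0.1349, 0.1144]
eef_rot: [0.817, 0.577, -0.0, 0.0]
ft_force: [1.0, 1.1, 1.5]
width: 0.0006
grip_force: 0.9
```

Call:
{"name": "step_arm", "arguments": {"delta_pos": [[-0.007,-0.018,-0.04],[-0.007,-0.018,-0.04]], "turn": [0,0]}}

```text
time: 12.5
ee_pos: [0.4565, -0.1358, 0.1124]
eef_rot: [0.817, 0.577, -0.0, -0.0]
ft_force: [0.7, 0.2, 1.3]
width: 0.0003
grip_force: 0.6
```

Call:
{"name": "step_arm", "arguments": {"delta_pos": [[-0.006,-0.016,-0.04],[-0.006,-0.016,-0.04]], "turn": [0,0]}}

```text
time: 12.7
ee_pos: [0.4562, -0.1366, 0.1104]
eef_rot: [0.817, 0.577, -0.0, -0.0]
ft_force: [0.8, 0.1, 1.0]
width: 0.0005
grip_force: 0.3
```

Call:
{"name": "step_arm", "arguments": {"delta_pos": [[-0.006,-0.016,-0.04],[-0.006,-0.016,-0.04]], "turn": [0,0]}}

```text
time: 12.9
ee_pos: [0.4559, -0.1374, 0.1084]
eef_rot: [0.817, 0.577, -0.0, -0.0]
ft_force: [0.1, 0.9, 0.4]
width: 0.0006
grip_force: 0.0
```

Call:
{"name": "step_arm", "arguments": {"delta_pos": [[-0.006,-0.016,-0.04],[-0.006,-0.016,-0.04]], "turn": [0,0]}}

```text
time: 13.1
ee_pos: [0.4557, -0.1381, 0.1064]
eef_rot: [0.817, 0.577, -0.0, -0.0]
ft_force: [-0.6, 0.9, 0.7]
width: 0.0004
grip_force: 0.8
```

Call:
{"name": "step_arm", "arguments": {"delta_pos": [[-0.005,-0.015,-0.04],[-0.005,-0.015,-0.04]], "turn": [0,0]}}

```text
time: 13.3
ee_pos: [0.457, -0.1386, 0.1061]
eef_rot: [0.817, 0.577, 0.001, 0.001]
ft_force: [-3.0, 3.8, 23.2]
width: 0.0009
grip_force: 11.3
```

Grip force fell to zero at z ≈ 0.108, then rose to 23 N: the handle snapped and stands on its stop. Backing off.

Call:
{"name": "step_arm", "arguments": {"delta_pos": [[0,0,0.12],[0,0,0.4],[0,0,0.8],[0,0,0.8],[0,0,0.8],[0,0,0]], "turn": [0,0,0,0,0,0]}}

```text
time: 13.9
ee_pos: [0.4569, -0.1392, 0.1803]
eef_rot: [0.817, 0.577, 0.002, 0.001]
ft_force: [-0.5, -0.4, 0.7]
width: 0.0006
grip_force: 0.0
```

```bash
python3 - <<'E'
from h import *
s=read_state(); print(toC(s['ee_pos']),s['ee_pos'],s['ft_force']); 
Q=toC(cloud(shot('scene','s3'))).reshape(-1,3)*1000
def s_(x0,x1,y0,y1,z0,z1):
    q=Q[(Q[:,0]>x0)&(Q[:,0]<x1)&(Q[:,1]>y0)&(Q[:,1]<y1)&(Q[:,2]>z0)&(Q[:,2]<z1)]; print(len(q),np.round(np.percentile(q,[5,50,95],axis=0),1).tolist())
for y in range(-170,-40,10): s_(-14,14,y,y+10,75,125)
s_(-14,14,-230,-200,50,90)
s_(-35,35,85,130,28,45)
c=dict(np.load('pics/s3.npz')); cv2.imwrite('pics/s3c.png',cv2.resize(c['image'][130:245,180:380,::-1],(800,460),interpolation=cv2.INTER_CUBIC))
E
```

```text
[ 0.00115479 -0.14724695  0.18031026] [ 0.4568913  -0.13920402  0.18031026] [-0.47549302 -0.37898931  0.73252928]Traceback (most recent call last):
  File "<stdin>", line 6, in <module>
  File "<stdin>", line 5, in s_
    return _quantile_unchecked(
        a, q, axis, out, overwrite_input, method, keepdims, weights)
    return _ureduce(a,
                    func=_quantile_ureduce_func,
    ...<5 lines>...
                    overwrite_input=overwrite_input,
                    method=method)
    r = func(a, **kwargs)
    result = _quantile(arr,
                       quantiles=q,
    ...<2 lines>...
                       out=out,
                       weights=wgt)
    slices_having_nans = np.isnan(arr[-1, ...])
                                  ~~~^^^^^^^^^
IndexError: index -1 is out of bounds for axis 0 with size 0
```

Call:
{"name": "step_arm", "arguments": {"delta_pos": [[-0.245,-0.66,0],[-0.245,-0.66,0],[-0.245,-0.66,0],[-0.245,-0.65,0],[0,0,0]], "turn": [0,0,0,0,0]}}

```text
time: 14.45
ee_pos: [0.4297, -0.2065, 0.1769]
eef_rot: [0.818, 0.575, -0.001, -0.0]
ft_force: [-0.2, -0.9, -0.7]
width: 0.0002
grip_force: 0.0
```

```bash
python3 - <<'E'
from h import *
s=read_state(); print(toC(s['ee_pos']),s['ft_force']); 
c=shot('scene','s4');d=camera('top')
for k in (c,d):
  Q=toC(cloud(k)).reshape(-1,3)*1000
  def s_(x0,x1,y0,y1,z0,z1):
    q=Q[(Q[:,0]>x0)&(Q[:,0]<x1)&(Q[:,1]>y0)&(Q[:,1]<y1)&(Q[:,2]>z0)&(Q[:,2]<z1)]
    if len(q): print(y0,len(q),np.round(np.percentile(q,[5,50,95],axis=0),1).tolist())
  for y in range(-170,-50,20): s_(-14,14,y,y+10,75,125)
  s_(-14,14,-230,-200,50,90)
  s_(-35,35,85,130,28,45)
cv2.imwrite('pics/s4c.png',cv2.resize(c['image'][130:245,180:380,::-1],(800,460),interpolation=cv2.INTER_CUBIC))
E
```

```text
[-0.00191539 -0.21975767  0.176949  ] [-0.24186414 -0.92816259 -0.71982225]
-150 36 [[-11.4, -149.3, 97.9], [2.6, -145.4, 106.5], [10.2, -140.5, 110.5]]
-130 35 [[-11.4, -129.2, 102.6], [0.7, -124.8, 105.5], [11.4, -120.4, 109.0]]
-110 29 [[-10.4, -109.6, 94.9], [-0.4, -105.2, 99.8], [6.3, -100.5, 103.0]]
-90 28 [[-10.7, -89.4, 89.7], [-0.8, -84.9, 93.7], [6.3, -80.4, 98.3]]
-70 27 [[-10.3, -69.2, 83.3], [0.9, -64.9, 89.6], [7.4, -60.6, 93.5]]
-230 84 [[-11.9, -224.5, 66.1], [-0.6, -213.3, 69.8], [10.9, -201.0, 73.7]]
85 134 [[-27.0, 86.1, 30.6], [2.7, 94.2, 34.6], [29.7, 105.5, 38.8]]
-170 4 [[-7.8, -161.2, 99.0], [-1.7, -160.7, 100.9], [4.6, -160.1, 102.7]]
-150 37 [[-10.4, -149.6, 101.9], [-0.2, -145.0, 104.7], [9.4, -140.4, 108.4]]
-130 37 [[-11.1, -129.7, 101.6], [-0.9, -125.1, 105.4], [10.0, -120.6, 109.1]]
-110 28 [[-8.6, -109.4, 95.0], [-0.8, -105.4, 97.4], [7.0, -100.5, 100.0]]
-90 24 [[-7.9, -89.3, 88.9], [-0.6, -85.2, 93.7], [7.0, -80.7, 96.7]]
-70 26 [[-8.3, -69.6, 84.3], [0.0, -65.3, 88.5], [8.2, -61.0, 90.6]]
-230 31 [[-11.4, -208.2, 65.4], [-0.7, -204.3, 68.9], [10.6, -200.9, 70.8]]
85 116 [[-22.3, 86.0, 29.8], [1.7, 93.0, 33.0], [26.2, 102.6, 36.7]]
```

View pics/s4c.png

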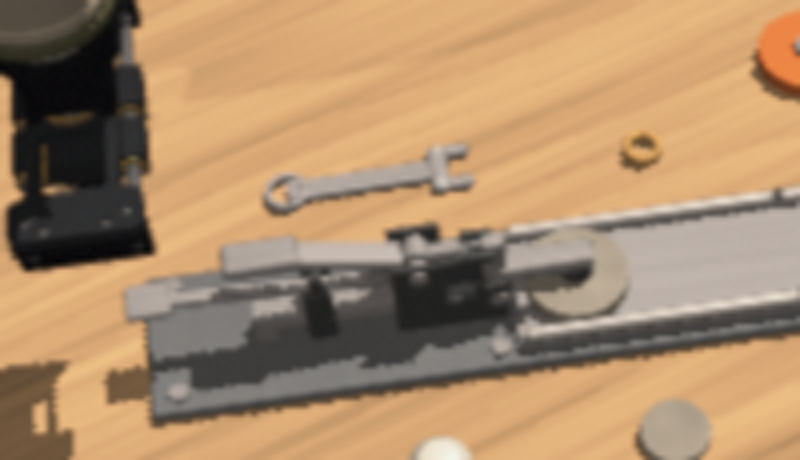

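The view shows the handle holding down by itself, its grip level at about (260,255), and the wheel under the jaw at (585,270). Now to the lever paddle at (150,300).

Call:
{"name": "step_arm", "arguments": {"delta_pos": [[0.06,0.05,-0.8],[0.05,0.04,-0.8],[0,0,-0.8],[0,0,-0.8],[0,0,-0.4],[0,0,-0.2],[0,0,0],[0,0,0]], "turn": [0,0,0,0,0,0,0,0]}}

```text
time: 15.35
ee_pos: [0.4343, -0.2023, 0.0832]
eef_rot: [0.817, 0.577, 0.0, 0.0]
ft_force: [0.2, 0.4, -0.6]
width: 0.0002
grip_force: 0.0
```

```bash
python3 - <<'E'
from h import *
s=read_state(); print(toC(s['ee_pos']),s['ft_force'],s['joint_positions'].round(3)); 
E
```

```text
[ 0.00107354 -0.2142422   0.08321283] [ 0.2468403   0.35697626 -0.56378491] [-0.305  0.161  0.7    2.03  -0.124  0.99   0.117]
```

Call:
{"name": "step_arm", "arguments": {"delta_pos": [[0,0,-0.16],[0,0,-0.16],[0,0,-0.12],[0,0,-0.08],[0,0,-0.04]], "turn": [0,0,0,0,0]}}

```text
time: 15.85
ee_pos: [0.4338, -0.2024, 0.0684]
eef_rot: [0.817, 0.577, -0.0, 0.0]
ft_force: [0.3, -0.9, 0.9]
width: 0.0003
grip_force: 0.2
```

Call:
{"name": "step_arm", "arguments": {"delta_pos": [[0,0,-0.06],[0,0,-0.06],[0,0,-0.04],[0,0,0]], "turn": [0,0,0,0]}}

```text
time: 16.25
ee_pos: [0.4338, -0.2022, 0.0645]
eef_rot: [0.817, 0.577, 0.0, -0.0]
ft_force: [0.1, -0.8, 0.1]
width: 0.0006
grip_force: 0.0
```

Call:
{"name": "step_arm", "arguments": {"delta_pos": [[0,0,-0.04],[0,0,-0.04]], "turn": [0,0]}}

```text
time: 16.45
ee_pos: [0.434, -0.2023, 0.0629]
eef_rot: [0.817, 0.577, 0.0, 0.0]
ft_force: [-2.2, 0.3, 9.9]
width: 0.0003
grip_force: 4.9
```

Call:
{"name": "step_arm", "arguments": {"delta_pos": [[0,0,-0.04],[0,0,-0.04]], "turn": [0,0]}}

```text
time: 16.65
ee_pos: [0.434, -0.2025, 0.0612]
eef_rot: [0.817, 0.577, 0.0, 0.0]
ft_force: [-2.8, 1.2, 11.8]
width: 0.0006
grip_force: 6.0
```

Call:
{"name": "step_arm", "arguments": {"delta_pos": [[0,0,-0.04],[0,0,-0.04]], "turn": [0,0]}}

```text
time: 16.85
ee_pos: [0.434, -0.2025, 0.059]
eef_rot: [0.817, 0.577, 0.0, 0.0]
ft_force: [-1.2, -0.8, 2.8]
width: 0.0005
grip_force: 1.4
```

Call:
{"name": "step_arm", "arguments": {"delta_pos": [[0,0,-0.06],[0,0,-0.06],[0,0,-0.06],[0,0,-0.06]], "turn": [0,0,0,0]}}

```text
time: 17.25
ee_pos: [0.4341, -0.2023, 0.0527]
eef_rot: [0.817, 0.577, 0.0, 0.0]
ft_force: [-2.2, 0.6, 7.4]
width: 0.0004
grip_force: 4.1
```

Call:
{"name": "step_arm", "arguments": {"delta_pos": [[0,0,-0.04],[0,0,-0.04],[0,0,-0.04],[0,0,-0.04],[0,0,-0.04]], "turn": [0,0,0,0,0]}}

```text
time: 17.75
ee_pos: [0.4342, -0.202, 0.0479]
eef_rot: [0.817, 0.577, 0.0, -0.0]
ft_force: [-2.6, 2.0, 8.4]
width: 0.0005
grip_force: 4.1
```

Call:
{"name": "step_arm", "arguments": {"delta_pos": [[0,0,-0.04],[0,0,-0.04]], "turn": [0,0]}}

```text
time: 17.95
ee_pos: [0.4343, -0.2019, 0.0459]
eef_rot: [0.817, 0.577, 0.0, -0.0]
ft_force: [-1.1, 1.4, 9.5]
width: 0.0004
grip_force: 4.5
```

Call:
{"name": "step_arm", "arguments": {"delta_pos": [[0,0,-0.024]], "turn": [0]}}

```text
time: 18.05
ee_pos: [0.4344, -0.2019, 0.0456]
eef_rot: [0.817, 0.577, 0.001, -0.0]
ft_force: [-3.4, 4.5, 18.1]
width: 0.0004
grip_force: 8.4
```

Call:
{"name": "step_arm", "arguments": {"delta_pos": [[0,0,-0.02]], "turn": [0]}}

```text
time: 18.15
ee_pos: [0.4345, -0.2019, 0.0454]
eef_rot: [0.817, 0.577, 0.001, -0.0]
ft_force: [-5.8, 4.1, 23.0]
width: 0.0004
grip_force: 10.7
```

The lever is on its stop. Backing off, raising and checking.

Call:
{"name": "step_arm", "arguments": {"delta_pos": [[0,0,0.1],[0,0,0.3],[0,0,0.8],[0,0,1],[0,0,1],[0,0,1],[0,0,1],[0,0,0],[0,0,0]], "turn": [0,0,0,0,0,0,0,0,0]}}

```text
time: 19.05
ee_pos: [0.4339, -0.2022, 0.1747]
eef_rot: [0.817, 0.577, 0.0, 0.0]
ft_force: [-0.0, -0.1, -1.0]
width: 0.0006
grip_force: 0.0
```

```bash
python3 - <<'E'
from h import *
s=read_state(); print(toC(s['ee_pos']),s['ft_force']); 
c=shot('scene','s5'); c0=dict(np.load('pics/s4.npz'))
for k in (c0,c):
  Q=toC(cloud(k)).reshape(-1,3)*1000
  def s_(x0,x1,y0,y1,z0,z1):
    q=Q[(Q[:,0]>x0)&(Q[:,0]<x1)&(Q[:,1]>y0)&(Q[:,1]<y1)&(Q[:,2]>z0)&(Q[:,2]<z1)]
    if len(q): print(y0,len(q),np.round(np.percentile(q,[5,50,95],axis=0),1).tolist())
  for y in (-150,-120,-90): s_(-14,14,y,y+10,75,145)
  s_(-14,14,-230,-200,30,90)
  s_(-35,35,88,130,28,45)
  s_(-12,12,40,60,45,100); s_(-12,12,65,85,45,100)
cv2.imwrite('pics/s5c.png',cv2.resize(c['image'][130:245,180:380,::-1],(800,460),interpolation=cv2.INTER_CUBIC))
E
```

```text
[ 0.00070045 -0.21433667  0.17466579] [-0.0394003  -0.0521488  -1.04020279]
-150 36 [[-11.4, -149.3, 97.9], [2.6, -145.4, 106.5], [10.2, -140.5, 110.5]]
-120 32 [[-9.2, -118.6, 101.1], [1.7, -114.8, 106.1], [11.3, -110.6, 109.0]]
-90 28 [[-10.7, -89.4, 89.7], [-0.8, -84.9, 93.7], [6.3, -80.4, 98.3]]
-230 84 [[-11.9, -224.5, 66.1], [-0.6, -213.3, 69.8], [10.9, -201.0, 73.7]]
88 112 [[-26.2, 88.8, 30.6], [1.8, 95.8, 34.6], [26.9, 105.8, 38.9]]
40 55 [[-8.9, 41.5, 48.4], [1.4, 50.0, 56.4], [8.2, 58.3, 59.4]]
65 56 [[-9.3, 65.9, 47.3], [2.1, 74.0, 56.8], [8.7, 83.0, 62.4]]
-120 18 [[-13.3, -119.6, 135.5], [7.1, -114.5, 141.9], [10.1, -110.4, 144.3]]
-90 31 [[-10.9, -89.3, 115.1], [1.0, -84.8, 121.3], [6.9, -80.4, 127.6]]
-230 79 [[-12.6, -223.9, 40.6], [-0.2, -213.2, 44.8], [10.6, -202.0, 48.5]]
88 117 [[-24.7, 88.8, 30.3], [1.1, 96.1, 34.2], [24.8, 106.6, 38.2]]
40 55 [[-9.0, 41.7, 49.6], [1.5, 49.8, 59.4], [8.6, 58.3, 64.2]]
65 60 [[-7.9, 66.4, 46.2], [3.7, 74.1, 61.1], [8.9, 82.3, 66.0]]
```

View pics/s5c.png

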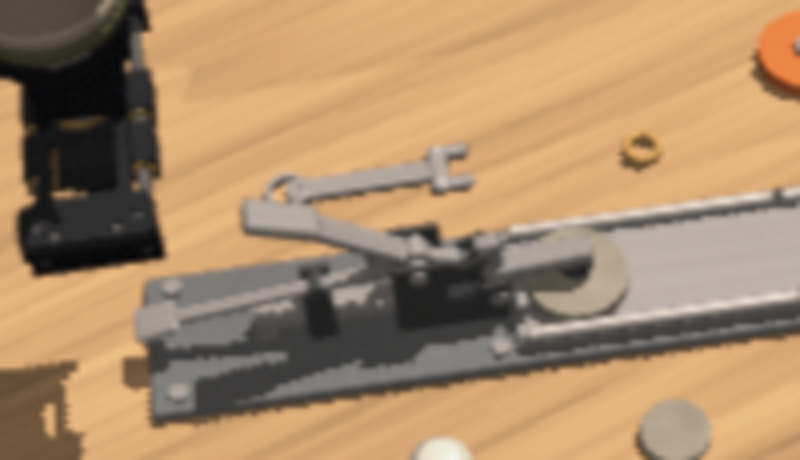

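The view shows the lever fully down at (155,320), about 44 mm up. The handle is raised at (280,220), the jaw is about 4 mm higher than when locked, and the wheel is still seated at (585,270). Handing in.

```bash
python3 -c "
from bench import *
print(close_job())"
```

```text
the job is handed in; nothing more can be done
None
```

I handed the job in at about 19 s of the 67 s; no verdict came back. The wheel is seated at the stop, the handle locked and held by itself, and the lever is fully down with the jaw about 4 mm higher than when locked. I didn't measure the bush directly, and the peak readings were about 23 N on each of the handle's and lever's end stops.

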